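# Screw down the short foot of a rocking serving stand

## Robot

A 6-joint arm with a two-finger parallel gripper is mounted at the origin on a cart in front of the work surface, level with it; the furniture and walls round the work are solid. World frame = base frame: x ahead of the robot, y to its left, z up, the work surface at z = 0. Lengths are in m, angles in rad, forces in N, time in s.
With the tool pointing down it reaches from about 0.35 to 0.85 m from the base axis. Payload 8.1 kg.
Tool frame: the origin (TCP) lies on the centre line of the jaws, within the pads' length; the fingertips stand 25 mm ahead of it and the grasp point (between the pads) lies 6 mm ahead of it; z points along the fingers, y is the line along which they close (so a half turn about z gives the same grasp; the last joint's range is limited). The gripper opens to 93 mm and grips with 3 to 60 N. Pads are 15 mm wide; open, the fingers measure 128 mm over their backs; the gripper's body (75 mm by 188 mm) begins 65 mm behind the grasp point.
Start: joints at [1.254, 0.13, 1.488, -0, 1.523, -0.085], TCP at [0.138, 0.584, 0.244] pointing down, gripper open.
Joint ranges: [-2.96, 2.96], [-0.89, 2.26], [0.02, 2.5], [-1.34, 4.48], [0, 2.73], [-2.66, 2.66]. Speed limits (rad/s): [2.39, 2.39, 2.79, 3.14, 3.14, 3.14].

## Interface

Orientations are given as a unit quaternion [w, x, y, z].
In Python, from station import state, get_image, camera_model, job_done, search_frame, cut_out, spot_point gives the robot as it stands.
- The arm moves only by the tool carry_out, never from a script. Its argument "rows" is a list of rows, each a list of 4 numbers: the shift along the world's x, y, z in mm, then the turn about the world's z in degrees. A call has 1 to 12 rows; each row is the pose to reach, as a shift and turn from the pose commanded when the call began; what a row does not reach only later rows make up. A row lasts 1/12 s, in which the tool goes at most 41.7 mm and 7.16 degrees, less where a joint would pass 70% of its speed; a pose out of reach is approached as far as the arm can. A call with a gripper value outside its range is refused whole. "fingers" is the opening, from 0 (shut) to 1 (fully open), set as the call begins (left out, the last holds). The fingers move at their own pace and stop on an object; "grip_force" is the grip in N (left out, the last holds). Time passes only in rows, so rows that repeat a pose let the fingers close. It gives the time, the measured TCP pose, the force, the opening and the grip force at its end, in the units of the state.
- state(): the state, without advancing time (a new reading comes with each control period).
- get_image(name): name is "scene" or "top"; returns (picture, depth): 480x640x3 uint8, blue, green, red; 480x640 float32, m along the optical axis (not along the pixel's ray), 0 where there is no reading.
- camera_model(name): a dict with "intrinsics" (3x3 intrinsics, pixels), "position" and "orientation" of the camera in the world. Camera axes: x right, y up, looking along -z (the intrinsics and any distortion apply to the point x, -y, -z); pixel columns grow to the right and rows downward; lengths in m; the calibration is good to about 2 mm. A picture is of the moment at which its call begins. camera_model takes no time and is no camera call.
- job_done(): hands the job in; it is judged then, once.
Trained networks look in the newest picture that a camera, given by its name, has taken for a name from the list of things; names that differ only in an ending like _2 or _b are one class to them, and where a whole thing is asked for, a point or a joint stands for the part that bears it (a point fixed in the world has none). Each returns a list of dicts, best first, with "score" (0 to 1); they miss things now and then, are a little off and sometimes report something else, mostly with a low value. They report only what shows in the picture. A call takes as long as a camera call. They do not tell look-alikes from the thing itself.
- search_frame(target, camera): "xyz" ([x, y, z] in m, in the coordinates of the camera as it stood for that picture, good to about 4 mm: the middle of the surface that is visible of it).
- cut_out(target, camera): "region" (480x640 bool, what is visible of it).
- spot_point(target, camera): "xyz" ([x, y, z] in m, in the coordinates of the camera as it stood for that picture, good to about 4 mm: a listed point, or the origin of a listed thing).
The state is a dict: "time_s": time; "joints": joint angles; "qvel": joint speeds; "effort": joint torques, N m; "eef_pos": TCP position; "eef_rot": TCP orientation; "wrist_force": force on the tool from outside, world axes, zero at the start; "torque": the same for the moment, N m; "grip_width": finger opening in m; "finger_force": force on a finger pad.
Only numpy, scipy, OpenCV 4.12 (cv2) and the standard library are available. Lean on these libraries where they do the work, as an engineer would, in place of code of your own. Each camera call takes 0.05 s, during which the arm holds its last target. There are 200 camera calls.

## Task

The low square wooden stand rocks: one of its four screw feet is wound up too far, so that corner sags and the steel bar grip on top of that foot no longer points at the middle of the stand as the other three do. Turn that one bar clockwise until it points at the middle of the stand like the others, so that the foot is as long as the rest and the stand sits level and steady. Let go, and leave the stand where it is with the small glass still standing on it.

Things in the scene. Friction and masses are not known exactly. Their poses are not given: they have to be found in the camera images.
- stand: Low loose stand, about 2.5 kg: brown wooden plate 172 x 172 x 18 mm, top 48 mm above the worktop when level, on four screw feet with a bar grip on each. Origin: centre of the plate, at the height of the feet tips; x, y along the edges, z up. Feet at (+-67, +-67) mm; the short one is at (+67, +67) mm and the stand leans onto it by 3 to 5 degrees.
- screw_a (a joint): Angle of the short foot's screw, rad. 0 = as long as the other three feet, bar pointing at the stand's centre; starts between -1.35 and -0.9 (wound up). Grows to at most 1.0 as the bar is turned CLOCKWISE seen from above; the steep thread lowers the foot 6 mm per rad. Turns with about 0.1 N m and stays where it is left.
- short_foot_grip (a point): Grip point of the short foot's bar: on the screw axis, 8 mm under the bar's top, about 78 mm above the worktop. Steel bar 40 mm long, 12 mm thick, 26 mm high, in one piece with screw and foot, so it keeps its height while turned and the stand's corner rises instead. Site x along the 40 mm length, y across the 12 mm thickness, z up the screw.
- glass: Small clear drinking glass, 46 mm across, 59 mm high, standing loose on the middle of the stand. Origin: centre of its underside; z up.
Not all that is in view belongs to the job. There is more than one size of the stand; the one meant has the size given above.

How it is judged:
By the outcome, as a careful person would: the job done as asked, in the order asked, and still so for the second after the job is handed in, with the robot touching nothing.
It also fails if it takes over 32 s, if anything falls off the work surface, if the arm or the gripper's body presses on something with over 40 N, if the wrist force passes 120 N, or if a joint passes its speed limit or range.

## Working session

There is one attempt and no reset: what is moved stays moved. The work goes in short steps, Python scripts to look and compute and a tool call to move; the robot and the scene stay as the last step left them, time stands still between calls to the robot, and variables do not carry over. Pictures are saved under pics/ and viewed, at most 10 in all, crops included, and the job is handed in when it is done.

Besides the shell and the picture viewer there is one more tool, called after "Emit:" as name(argument=value, ...) on one line, values as JSON. carry_out: Moves the arm, as the interface text tells. Its arguments: {"type":"object","properties":{"rows":{"type":"array"},"fingers":{"type":"number"},"grip_force":{"type":"number"}},"required":["rows"]}

```bash
mkdir -p pics; cat > h.py <<'E'
import numpy as np, cv2
from scipy.spatial.transform import Rotation as R
from station import *
def cam(n):
    m=camera_model(n); q=m['orientation']; return np.array(m['intrinsics']),np.array(m['position']),R.from_quat([q[1],q[2],q[3],q[0]]).as_matrix()
def w(n,p):
    K,t,M=cam(n); return M@np.array(p)+t
def pix(n,P):
    K,t,M=cam(n); c=M.T@(np.array(P)-t); u=K@np.array([c[0],-c[1],-c[2]]); return u[:2]/u[2]
def cloud(n,d):
    K,t,M=cam(n); v,u=np.mgrid[:480,:640]; x=(u-K[0,2])/K[0,0]*d; y=(v-K[1,2])/K[1,1]*d
    return np.stack([x,-y,-d],-1)@M.T+t
E
python3 - <<'E'
from h import *
for n in ['scene','top']:
    p,d=get_image(n); cv2.imwrite(f'pics/{n}0.png',p); np.save(f'{n}.npy',d)
    for t in ['stand','glass','short_foot_grip']:
        for f in (search_frame,spot_point):
            for r in f(t,n): 
                P=w(n,r['xyz']); print(n,t,f.__name__,round(r['score'],2),P.round(3),pix(n,P).round())
print(camera_model('top'))
s=state();print(s['time_s'],s['eef_rot'],s['eef_pos'])
E
```

```text
scene stand call 0.84 [0.377 0.003 0.048] [404. 268.]
scene stand call 0.81 [ 0.414 -0.023 -0.001] [399. 278.]
scene stand call 0.68 [0.451 0.219 0.001] [254. 322.]
scene glass call 0.77 [ 0.401 -0.016  0.093] [405. 231.]
scene glass call 0.93 [ 0.406 -0.02   0.05 ] [403. 254.]
scene short_foot_grip call 0.89 [0.492 0.024 0.073] [345. 227.]
scene short_foot_grip call 0.67 [0.43  0.284 0.053] [217. 316.]
scene short_foot_grip call 0.82 [0.502 0.022 0.077] [343. 222.]
scene short_foot_grip call 0.67 [0.433 0.281 0.052] [218. 315.]
top stand call 0.88 [ 0.422 -0.026  0.046] [404. 269.]
top stand call 0.81 [0.447 0.223 0.028] [254. 256.]
top stand call 0.97 [0.45  0.221 0.   ] [257. 257.]
top stand call 0.81 [ 0.418 -0.026 -0.004] [399. 274.]
top glass call 0.64 [ 0.417 -0.023  0.08 ] [405. 270.]
top glass call 0.83 [ 0.412 -0.022  0.05 ] [401. 275.]
top short_foot_grip call 0.58 [0.496 0.024 0.088] [374. 220.]
top short_foot_grip call 0.5 [0.432 0.277 0.058] [218. 264.]
top short_foot_grip call 0.56 [0.503 0.024 0.078] [374. 217.]
top short_foot_grip call 0.53 [0.432 0.277 0.054] [219. 264.]
{'intrinsics': array([[528.44840307,   0.        , 318.59110598],
       [  0.        , 528.44840307, 247.99136944],
       [  0.        ,   0.        ,   1.        ]]), 'position': array([0.33638893, 0.10620832, 0.91294115]), 'orientation': array([-0.70171992, -0.05229829,  0.04597669,  0.70904174])}
0.7 [1.68573376e-06 1.15637169e-01 9.93291520e-01 3.13858260e-05] [0.1378085  0.58397422 0.24366424]
```

View pics/scene0.png

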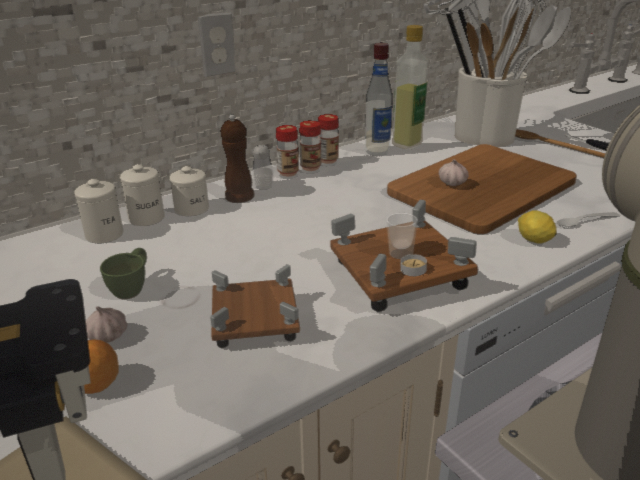

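View pics/top0.png

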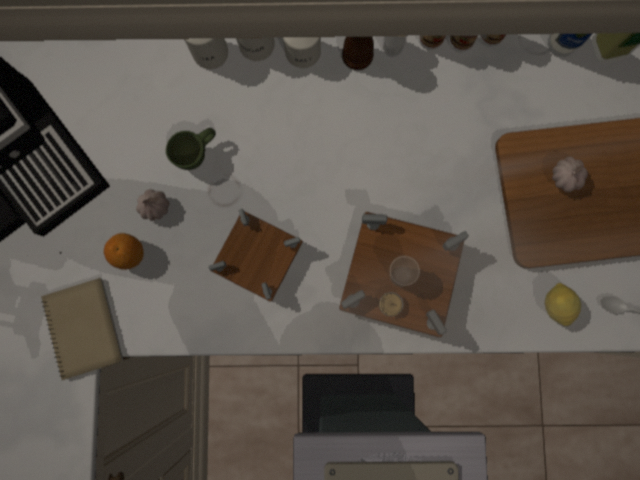

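Candidates: large stand's bars at top-picture pixels (374,220), (456,241), (437,321) and (353,299), plus the small look-alike stand at (255,257) with four bars. The 172 mm stand is the large one, carrying the glass at (404,270). Its bar at (374,220) is the one lying off the diagonal.

```bash
python3 - <<'E'
from h import *
p=cv2.imread('pics/top0.png'); cv2.imwrite('pics/crop.png',cv2.resize(p[195:350,320:490],None,fx=3.8,fy=3.8,interpolation=3))
for n in ['top','scene']:
    C=cloud(n,np.load(f'{n}.npy'))
    S=(C[...,2]>.03)&(C[...,2]<.056)&(abs(C[...,0]-.42)<.13)&(abs(C[...,1]+.025)<.13)
    r=cv2.minAreaRect((C[S][:,:2]*1000).astype(np.float32)); print(n,'plate',r)
    for u in [(.50,.024),(.47,-.115),(.345,-.075),(.375,.06)]:
        b=(C[...,2]>.066)&(C[...,2]<.1)&(np.hypot(C[...,0]-u[0],C[...,1]-u[1])<.04)
        if b.sum()<10: print('few');continue
        P=C[b]; T=P[P[:,2]>np.percentile(P[:,2],90)-.006]
        r=cv2.minAreaRect((T[:,:2]*1000).astype(np.float32)); c=T[:,:2].mean(0)
        e,V=np.linalg.eigh(np.cov(T[:,:2].T)); v=V[:,1]
        print(n,b.sum(),len(T),'zmax',np.percentile(P[:,2],95).round(4),'c',c.round(4),'rect',np.round(r[0]),np.round(r[1]),'dir',np.degrees(np.arctan2(v[1],v[0])).round(1))
E
```

```text
top plate ((416.48699951171875, -23.7177734375), (172.2928924560547, 172.58837890625), 73.92204284667969)
top 239 184 zmax 0.0878 c [0.5011 0.0241] rect [502.  24.] [38. 13.] dir 86.5
top 217 185 zmax 0.0878 c [ 0.4643 -0.1045] rect [ 465. -105.] [12. 39.] dir 119.9
top 269 204 zmax 0.0937 c [ 0.3357 -0.0678] rect [336. -68.] [39. 12.] dir -151.2
top 211 193 zmax 0.0882 c [0.3725 0.061 ] rect [373.  61.] [12. 39.] dir 119.9
scene plate ((414.5532531738281, -22.827499389648438), (173.7349090576172, 175.11048889160156), 73.54620361328125)
scene 330 146 zmax 0.0867 c [0.4985 0.0251] rect [500.  24.] [40. 15.] dir 85.4
scene 185 106 zmax 0.0867 c [ 0.4605 -0.102 ] rect [ 463. -104.] [12. 43.] dir 118.5
scene 511 191 zmax 0.0924 c [ 0.3328 -0.0671] rect [335. -68.] [40. 14.] dir -150.3
scene 313 161 zmax 0.0867 c [0.3691 0.0626] rect [371.  60.] [12. 42.] dir 118.7
```

View pics/crop.png

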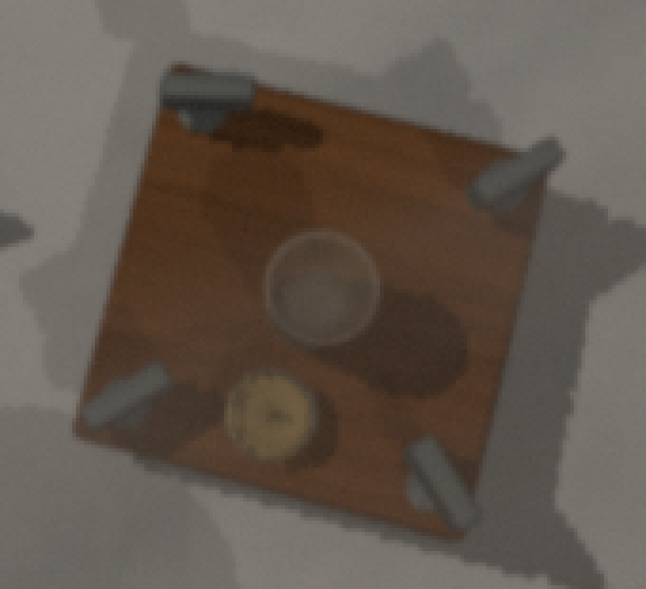

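The crop shows the big stand: three bars lie along the diagonals. The bar at top-picture (374,220) lies about 57° off, and it is the sagging corner (opposite bar is 6 mm higher). Bar centre is about (501, 24) mm, direction 86.5°. The target direction is 29°, so it needs about -57.5°.

Emit:
carry_out(rows=[[20, -31, 0, -4.5], [40, -62, 0, -9], [60, -93, 0, -13.5], [80, -124, 0, -18], [100, -155, 0, -22.5], [120, -186, 0, -27], [140, -217, 0, -31.5], [160, -248, 0, -36], [180, -279, 0, -40.5], [200, -310, 0, -45], [220, -340, 0, -49.5], [240, -370, 0, -54]], fingers=0.45, grip_force=30)

```text
time_s: 1.7
eef_pos: [0.3785, 0.2123, 0.244]
eef_rot: [0.0, 0.556, 0.831, 0.0]
wrist_force: [0.1, 0.7, 0.6]
grip_width: 0.0415
finger_force: 0.0
```

Emit:
carry_out(rows=[[20, -31, 0, -4.5], [40, -62, 0, -9], [60, -93, 0, -13.5], [80, -124, 0, -18], [100, -155, 0, -22.5], [123, -190, 0, -26], [123, -190, -20, -26], [123, -190, -50, -26], [123, -190, -80, -26], [123, -190, -80, -26], [123, -190, -80, -26]])

```text
time_s: 2.62
eef_pos: [0.4993, 0.024, 0.1623]
eef_rot: [-0.002, 0.727, 0.687, -0.001]
wrist_force: [0.1, -0.5, 1.0]
grip_width: 0.0418
finger_force: 0.0
```

```bash
cat > look.py <<'E'
from h import *
import sys
k=sys.argv[1]
s=state(); M=R.from_quat(np.roll(s['eef_rot'],-1)).as_matrix(); print('t',s['time_s'],'tcp',np.round(s['eef_pos'],4),'yaw',np.degrees(np.arctan2(M[1,1],M[0,1])).round(2),'F',np.round(s['wrist_force'],1),'T',np.round(s['torque'],2),s['grip_width'])
for n in ['top','scene']:
    p,d=get_image(n); C=cloud(n,d); np.save(f'{n}{k}.npy',d); cv2.imwrite(f'pics/{n}{k}.png',p)
    for u in [(.50,.024),(.465,-.105),(.334,-.068),(.371,.061)]:
        b=(C[...,2]>.066)&(C[...,2]<.098)&(np.hypot(C[...,0]-u[0],C[...,1]-u[1])<.035)
        if b.sum()<30: continue
        P=C[b]; T=P[P[:,2]>np.percentile(P[:,2],90)-.006]; r=cv2.minAreaRect((T[:,:2]*1000).astype(np.float32)); e,V=np.linalg.eigh(np.cov(T[:,:2].T)); v=V[:,1]
        print(n,len(T),'z',np.percentile(P[:,2],95).round(4),np.round(r[0],1),np.round(r[1]),'dir',np.degrees(np.arctan2(v[1],v[0])).round(1))
a=cv2.imread(f'pics/top{k}.png')[180:350,300:490]; b=cv2.imread(f'pics/scene{k}.png')[150:320,290:490]
cv2.imwrite(f'pics/v{k}.png',np.hstack([cv2.resize(a,(400,358)),cv2.resize(b,(400,358))]))
E
python3 look.py 1
```

```text
t 2.6167 tcp [0.4993 0.024  0.1623] yaw -3.29 F [ 0.1 -0.5  1. ] T [-0.06  0.06  0.  ] 0.04179802959007573
top 182 z 0.088 [ 464.8 -105. ] [12. 40.] dir 119.7
top 205 z 0.0938 [336.2 -68.1] [39. 13.] dir -150.8
scene 147 z 0.0866 [499.5  24.7] [39. 15.] dir 86.1
scene 106 z 0.0865 [ 461.7 -103.3] [12. 41.] dir 118.8
scene 191 z 0.0925 [334.8 -67.9] [40. 15.] dir -150.3
scene 163 z 0.0868 [370.8  60.9] [12. 40.] dir 118.1
```

View pics/v1.png

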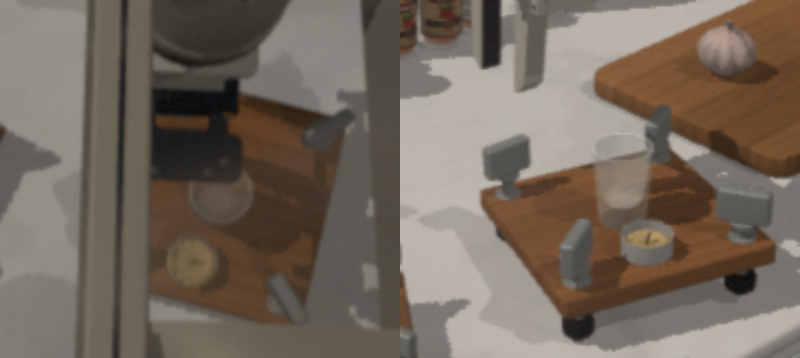

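The fingers are above the bar (left of the right-hand crop, scene ≈ (343,227)), clear of the glass. Descending and closing.

Emit:
carry_out(rows=[[1, 0, -15, 0], [1, 0, -30, 0], [1, 0, -45, 0], [1, 0, -60, 0], [1, 0, -70, 0], [1, 0, -78, 0], [1, 0, -78, 0], [1, 0, -78, 0]])

```text
time_s: 3.38
eef_pos: [0.5023, 0.024, 0.0865]
eef_rot: [0.0, 0.727, 0.687, 0.0]
wrist_force: [0.0, -0.1, 0.4]
grip_width: 0.042
finger_force: 0.0
```

Emit:
carry_out(rows=[[0, 0, 0, 0], [0, 0, 0, 0], [0, 0, 0, 0], [0, 0, 0, 0], [0, 0, 0, 0], [0, 0, 0, 0]], fingers=0.0, grip_force=25)

```text
time_s: 3.88
eef_pos: [0.5012, 0.0241, 0.0859]
eef_rot: [-0.001, 0.727, 0.687, -0.001]
wrist_force: [-3.8, 0.4, 4.9]
grip_width: 0.0123
finger_force: 24.8
```

Emit:
carry_out(rows=[[0, 0, 0, -2.5], [-0.5, 0, 0, -5], [-0.5, -0.5, 0, -7.5], [-1, -0.5, 0, -10], [-1, -0.5, 0, -12.5], [-1.5, -1, 0, -15], [-1.5, -1, 0, -17.5], [-2, -1, 0, -20], [-2, -1, 0, -22.5], [-2, -1, 0, -25], [-2.5, -1.5, 0, -27.5], [-2.5, -1.5, 0, -30]])

```text
time_s: 4.88
eef_pos: [0.4993, 0.0227, 0.0859]
eef_rot: [-0.0, 0.88, 0.474, 0.0]
wrist_force: [-0.7, 0.7, 1.4]
grip_width: 0.0116
finger_force: 24.9
```

```bash
python3 look.py 2
```

```text
t 4.8833 tcp [0.4993 0.0227 0.0859] yaw -33.39 F [-0.7  0.7  1.4] T [0.24 0.53 0.1 ] 0.011620812203655724
top 81 z 0.0873 [457.  -96.9] [12. 19.] dir 132.5
scene 100 z 0.0952 [493.   27.7] [29. 34.] dir 165.1
scene 106 z 0.0867 [ 460.8 -106.1] [12. 39.] dir 118.2
scene 189 z 0.0894 [332.2 -69.2] [39. 15.] dir -150.1
scene 163 z 0.087 [368.6  59.5] [12. 41.] dir 119.1
```

Opposite corner has dropped by half and forces are small; continuing.

Emit:
carry_out(rows=[[0, 0, 0, -2.5], [-0.5, 0, 0, -5], [-0.5, -0.5, 0, -7.5], [-1, -0.5, 0, -10], [-1, -0.5, 0, -12.5], [-1.5, -1, 0, -15], [-1.5, -1, 0, -17.5], [-2, -1, 0, -20], [-2, -1, 0, -22.5], [-2.5, -1.5, 0, -25], [-2.5, -1.5, 0, -27.5], [-2.5, -1.5, 0, -27.5]])

```text
time_s: 5.98
eef_pos: [0.4975, 0.0213, 0.0859]
eef_rot: [-0.0, 0.968, 0.252, 0.001]
wrist_force: [2.0, 2.2, -0.9]
grip_width: 0.0118
finger_force: 25.0
```

```bash
python3 look.py 3
```

```text
t 5.9833 tcp [0.4975 0.0213 0.0859] yaw -60.81 F [ 2.   2.2 -0.9] T [ 0.61 -0.57  0.09] 0.011760238337479004
top 83 z 0.0877 [455.2 -98.7] [12. 20.] dir 128.1
top 33 z 0.0875 [347.  -63.6] [12.  6.] dir 92.1
scene 112 z 0.0966 [488.9  19.8] [17. 48.] dir 106.9
scene 108 z 0.0872 [ 458.5 -106.9] [12. 42.] dir 118.8
scene 189 z 0.087 [329.6 -70. ] [39. 14.] dir -149.9
scene 162 z 0.0872 [367.1  57.8] [12. 43.] dir 119.4
```

View pics/v3.png

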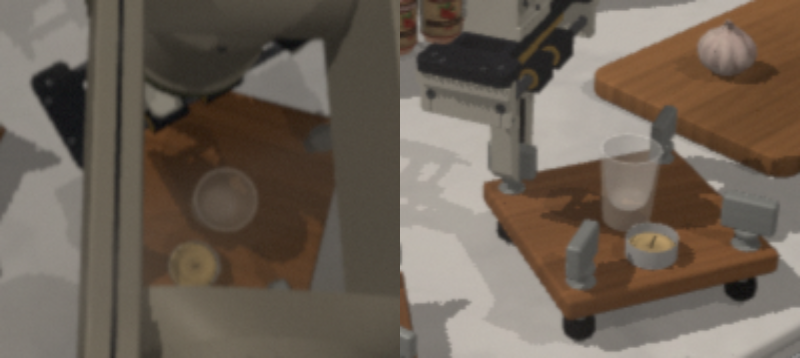

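The bar is held at 29°, the glass stands (scene crop ≈ (630,180)), and all bars are at 87 mm. Letting go and rising.

Emit:
carry_out(rows=[[0, 0, 0, 0], [0, 0, 0, 0], [0, 0, 0, 0], [0, 0, 0, 0], [0, 0, 0, 0], [0, 0, 0, 0]], fingers=0.45)

```text
time_s: 6.58
eef_pos: [0.4967, 0.0209, 0.0856]
eef_rot: [0.0, 0.968, 0.252, -0.0]
wrist_force: [-0.0, 0.1, 0.3]
grip_width: 0.0408
finger_force: 0.0
```

Emit:
carry_out(rows=[[0, 0, 10, 0], [0, 0, 30, 0], [0, 0, 60, 0], [0, 0, 90, 0], [0, 0, 120, 0], [0, 30, 150, 0], [-10, 65, 160, 4], [-20, 100, 160, 8], [-30, 135, 160, 12], [-40, 170, 160, 16], [-50, 205, 160, 20], [-60, 240, 160, 24]])

```text
time_s: 7.58
eef_pos: [0.436, 0.2626, 0.2468]
eef_rot: [0.0, 0.893, 0.449, 0.001]
wrist_force: [0.3, -0.1, -0.5]
grip_width: 0.0416
finger_force: 0.0
```

Emit:
carry_out(rows=[[-15, 35, 0, 4], [-30, 70, 0, 8], [-45, 105, 0, 12], [-60, 140, 0, 16], [-75, 175, 0, 20], [-90, 210, 0, 24], [-105, 240, 0, 28], [-105, 240, 0, 28], [-105, 240, 0, 28]])

```text
time_s: 8.33
eef_pos: [0.3305, 0.5023, 0.246]
eef_rot: [0.0, 0.758, 0.652, -0.0]
wrist_force: [-0.8, -0.2, -0.1]
grip_width: 0.042
finger_force: 0.0
```

```bash
python3 look.py 4
```

```text
t 8.3333 tcp [0.3305 0.5023 0.246 ] yaw -8.6 F [-0.8 -0.2 -0.1] T [-0.08  0.01  0.01] 0.04203402572878849
top 182 z 0.0883 [497.1  21. ] [39. 12.] dir -150.8
top 188 z 0.0883 [ 460.4 -107.7] [12. 40.] dir 119.2
top 200 z 0.088 [331.6 -70.6] [39. 12.] dir -151.0
top 190 z 0.0881 [368.6  57.8] [12. 40.] dir 119.4
scene 158 z 0.0865 [495.5  21.7] [39. 14.] dir -149.3
scene 105 z 0.0871 [ 458.6 -107.8] [12. 41.] dir 118.8
scene 188 z 0.0868 [329.8 -70. ] [39. 15.] dir -150.1
scene 167 z 0.087 [366.9  57.9] [12. 41.] dir 118.2
```

View pics/v4.png

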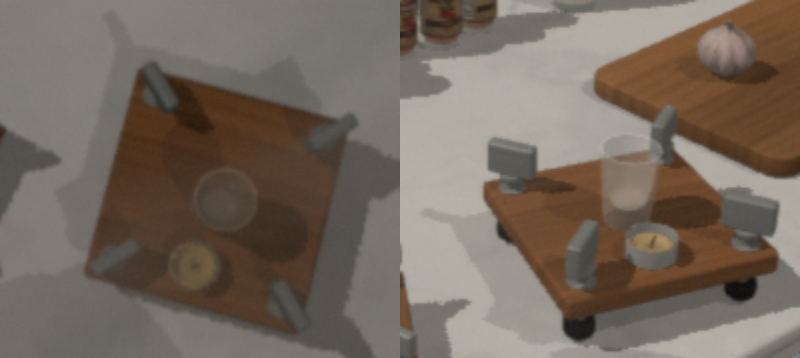

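All four bars now point at the middle (29.2° against 29.0° opposite), their heights agree within 0.3 mm in the top view, and the glass is standing.

```bash
python3 -c "from station import *; print(job_done())"
```

```text
the job is handed in; nothing more can be done
None
```

The short foot's bar was turned about 57° clockwise and now points at the middle like the other three; the stand measures level with the glass still standing on it, and the job is handed in.

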